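# Check that two trolley hand levers stop short of the bar

### The arm

A 6-joint arm with a two-finger parallel gripper is mounted at the origin on the work surface. World frame = base frame: x ahead of the robot, y to its left, z up, the work surface at z = 0. Lengths are in m, angles in rad, forces in N, time in s.
With the tool pointing down it reaches from about 0.275 to 0.725 m from the base axis. Payload 15.9 kg.
Tool frame: the origin (TCP) lies at the very end of the fingers, on their centre line; the grasp point (between the pads) lies env.grip_depth behind it (env.grip_depth is the distance from the TCP to the grasp point, in m); z points along the fingers, y is the line along which they close (so a half turn about z gives the same grasp; the last joint's range is limited). The gripper opens to 85 mm and grips with 20 to 120 N. Pads are 22 mm wide; open, the fingers measure 114 mm over their backs; the gripper's body (76 mm by 85 mm) begins 54 mm behind the grasp point. The pads swing forward as they close: fully open they stand 13 mm farther back than shut.
Start: joints at [1.272, 0.213, -0.034, 1.323, 0, 1.571], TCP at [0.147, 0.478, 0.231] pointing down, gripper open.
Joint ranges: [-2.98, 2.98], [-0.74, 1.72], [-1.14, 1.35], [-2.1, 2.04], [-1.57, 1.44], [-3.14, 3.14]. Speed limits (rad/s): [1.89, 1.89, 2.39, 2.57, 3.14, 3.14].

### API

Orientations are given as a unit quaternion [x, y, z, w].
In Python, from workcell import env, cams gives the robot as it stands.
- The arm moves only by the shell command python3 -m inch 'ROWS' [OPENING] [FORCE]. ROWS is JSON, one flat list of numbers, 4 for each row, row after row: the shift along the world's x, y, z scaled (see below), then the turn about the world's z scaled (see below). A call has 1 to 8 rows; each row shifts and turns the commanded pose from where the row before left it; what a row does not reach is not made up. The controller multiplies each number of a shift by 5 cm and each number of a turn by 0.12 rad. A row lasts 1/10 s, in which the tool goes at most 50 mm and 8.59 degrees, less where a joint would pass 70% of its speed; a pose out of reach is approached as far as the arm can. A call with a number of a shift or a turn outside -1 to 1 is refused whole. A call with a gripper value outside its range is refused whole. OPENING is the closure, from 0 (fully open) to 1 (shut), set as the call begins (- or left out, the last holds). The fingers move at their own pace and stop on an object; FORCE is the grip in N (left out, the last holds). Time passes only in rows, so rows that do not move let the fingers close. It gives the time, the measured TCP pose, the force, the opening and the grip force at its end, in the units of the state.
- env.get_obs(): the state, without advancing time (a new reading comes with each control period).
- cams.get_image(name): name is "side" or "top" or "wrist"; returns (picture, depth): 400x640x3 uint8, blue, green, red; 400x640 float32, m along the optical axis (not along the pixel's ray), 0 where there is no reading.
- cams.camera_info(name): a dict with "fov_y" (degrees; the focal length in pixels is half the picture's height over the tangent of half this angle, whatever the lens; pixels are square), "cx", "cy" (the principal point, pixels), "k1" (the pictures are not rectified: a ray, as slopes to the right and down, at radius r is drawn at 1 + k1 r^2 times it, then the intrinsics apply), "R" (3x3) and "t" (3): a world point X has camera coordinates R X + t; the wrist camera has in their place "T_tool_cam" (4x4, takes a point from camera to tool coordinates, whose origin is the TCP and whose axes are the flange's). Camera axes: x right, y down, z forward; pixel columns grow to the right and rows downward; lengths in m; the calibration is good to about 2 mm. A picture is of the moment at which its call begins: read the wrist's pose just before it. camera_info takes no time and is no camera call.
- env.finish_job(): hands the job in; it is judged then, once.
Trained networks look in the newest picture that a camera, given by its name, has taken for a name from the list of things; names that differ only in an ending like _2 or _b are one class to them, and where a whole thing is asked for, a point or a joint stands for the part that bears it (a point fixed in the world has none). Each returns a list of dicts, best first, with "conf" (0 to 1); they miss things now and then, are a little off and sometimes report something else, mostly with a low value. They report only what shows in the picture. A call takes as long as a camera call.
- cams.spot_in(name, camera): "xy" ([column, row] as shares, 0 to 1, of the picture: columns of its width, rows of its height, amid what is visible of it).
- cams.masks_of(name, camera): "region" (400x640 bool, what is visible of it) and "xy" ([column, row] as shares, 0 to 1, of the picture: columns of its width, rows of its height, amid what is visible of it).
- cams.spot_point(name, camera): "xy" ([column, row] as shares, 0 to 1, of the picture: columns of its width, rows of its height: a listed point, or the origin of a listed thing).
The state is a dict: "time_s": time; "qpos": joint angles; "qd": joint speeds; "joint_torque": joint torques, N m; "position": TCP position; "eef_rot": TCP orientation; "contact_force": force on the tool from outside, world axes, zero at the start; "wrist_torque": the same for the moment, N m; "opening": finger opening in m; "grasp_force": force on a finger pad.
Only numpy, scipy, OpenCV 4.12 (cv2) and the standard library are available. Lean on these libraries where they do the work, as an engineer would, in place of code of your own. Each camera call takes 0.05 s, during which the arm holds its last target. There are 200 camera calls.

### The job

Two trolley handlebars stand on the bench with newly adjusted hand levers. With the outside of the fingers, press the long lever in from its front until it stops, hold it against the stop for a full second and ease it back out without letting it snap; then do the same with the short lever. Grip nothing, keep off the bars and the backs of the levers, do not lean hard on a lever once it has stopped, and leave everything else where it stands.

Things in the scene. Friction and masses are not known exactly. Their poses are not given: they have to be found in the camera images.
- long_lever (a joint): angle in rad of the long hand lever about its upright pivot: 0 = resting fully out (a spring holds it there); grows as it is pressed towards the bar; 0.35 = against its rigid stop, still 21 mm short of the rubber grip. Pushing at the press point takes 5 N at first and 9 N just before the stop, 34 mm of travel later.
- long_ball (a point): the long lever itself, with its ball end: a level, plain aluminium blade 140 mm long from pivot to ball end, 10 mm thick, 18 mm high, along the front (robot's side) of the bar, splayed outward at rest. The point is the centre of the ball end (21 mm across), moving with the lever; -y along the blade to the ball, +x through the blade towards the bar.
- long_press (a point): where to push the long lever: on its front face (away from the bar), 100 mm from the pivot, at mid-height, 130 mm above the bench; moves with the lever. Own +x points through the blade to the bar (the way to push), -y to the ball end. Free space for fingers in front of and below this face; the stand rises at most 25 mm above this height.
- long_pivot (a point): centre of the long lever's pivot, fixed, at mid-height of the blade. Axes of the stand: z up, +x from lever to bar; the bar's axis runs along y, 42 mm to +x of the pivot. The lever extends to -y; pressing turns it counter-clockwise seen from above.
- long_stand: stand and handlebar belonging to the long lever: steel tube 22 mm thick, 240 mm long, with rubber grip 32 mm thick and lever clamp, 130 mm above the bench on a fixed grey stand (base 130 x 240 x 12 mm, an upright under each bar end). Origin: centre of the underside of the base; the bar runs along y, 30 mm to +x of it; +x points from lever to bar. Not to be touched.
- short_lever (a joint): angle in rad of the short hand lever about its upright pivot: 0 = resting fully out (a spring holds it there); grows as it is pressed towards the bar; 0.4 = against its rigid stop, still 21 mm short of the rubber grip. Pushing at the press point takes 5.5 N at first and 10.5 N just before the stop, 25 mm of travel later.
- short_ball (a point): the short lever itself, with its ball end: a level, plain aluminium blade 85 mm long from pivot to ball end, 10 mm thick, 18 mm high, along the front (robot's side) of the bar, splayed outward at rest. The point is the centre of the ball end (21 mm across), moving with the lever; -y along the blade to the ball, +x through the blade towards the bar.
- short_press (a point): where to push the short lever: on its front face (away from the bar), 65 mm from the pivot, at mid-height, 130 mm above the bench; moves with the lever. Own +x points through the blade to the bar (the way to push), -y to the ball end. Free space for fingers in front of and below this face; the stand rises at most 25 mm above this height.
- short_pivot (a point): centre of the short lever's pivot, fixed, at mid-height of the blade. Axes of the stand: z up, +x from lever to bar; the bar's axis runs along y, 42 mm to +x of the pivot. The lever extends to -y; pressing turns it counter-clockwise seen from above.
- short_stand: stand and handlebar belonging to the short lever: steel tube 22 mm thick, 240 mm long, with rubber grip 32 mm thick and lever clamp, 130 mm above the bench on a fixed grey stand (base 130 x 240 x 12 mm, an upright under each bar end). Origin: centre of the underside of the base; the bar runs along y, 30 mm to +x of it; +x points from lever to bar. Not to be touched.
- vial: small white capped bottle, 26 mm diameter, 55 mm tall, standing on the base plate of the stand with the long lever, under its bar; loose, to be left alone. Origin: centre of its underside.
- dropper: small amber bottle, 28 mm diameter, 75 mm tall, standing between the two stands; loose, to be left alone. Origin: centre of its underside.
- spanner: steel spanner 160 mm long lying on the bench in front of the stands; loose, to be left alone. Origin: centre of its underside (middle of its length).
- tape: cardboard ring, 90 mm across, 24 mm high, lying on the bench in front of the stands; loose, to be left alone. Origin: centre of its underside.
- jar: white jar, 70 mm diameter, 100 mm tall, to the left of the stands; loose, to be left alone. Origin: centre of its underside.
- flask: green glass bottle, 64 mm diameter, 170 mm tall, behind and between the stands; loose, to be left alone. Origin: centre of its underside.
- beaker: white ceramic cup, 72 mm diameter, 90 mm tall, to the right of the stands; loose, to be left alone. Origin: centre of its underside.

How it is judged:
By the outcome, as a careful person would: the job done as asked, in the order asked, and still so for the second after the job is handed in, with the robot touching nothing.
It also fails if it takes over 72 s, if anything falls off the work surface, if the arm or the gripper's body presses on something with over 40 N, if the wrist force passes 120 N, or if a joint passes its speed limit or range.

## Working session

There is one attempt and no reset: what is moved stays moved. The work goes in short steps, Python scripts to look and compute and a shell command to move; the robot and the scene stay as the last step left them, time stands still between calls to the robot, and variables do not carry over. Pictures are saved under pics/ and viewed, at most 10 in all, crops included, and the job is handed in when it is done.

```bash
ls; mkdir -p pics
cat > h.py <<'E'
import numpy as np, cv2
from workcell import env, cams
def intr(c):
    i=cams.camera_info(c); f=200/np.tan(np.radians(i["fov_y"])/2); return i,f
def ray(c,u,v):
    i,f=intr(c); x=(u-i["cx"])/f; y=(v-i["cy"])/f
    a,b=x,y
    for _ in range(20):
        s=1+i["k1"]*(a*a+b*b); a,b=x/s,y/s
    d=np.array([a,b,1.]); R=np.array(i["R"]); t=np.array(i["t"])
    return -R.T@t, R.T@d
def at_z(c,u,v,z):
    o,d=ray(c,u,v); return o+d*(z-o[2])/d[2]
def at_depth(c,u,v,D):
    o,d=ray(c,u,v); return o+d*D
E
python3 - <<'E'
from h import *
print(env.grip_depth, {k:np.round(v,3).tolist() for k,v in env.get_obs().items()})
for c in ["top","side"]:
    im,d=cams.get_image(c); cv2.imwrite(f"pics/{c}0.png",im)
    print(c,cams.camera_info(c))
    for n in ["long_ball","long_press","long_pivot","short_ball","short_press","short_pivot","long_stand","short_stand","spanner","tape","dropper","jar","beaker","flask"]:
        for r in cams.spot_point(n,c)[:1]:
            u,v=r["xy"][0]*640,r["xy"][1]*400
            z=.13 if n.split('_')[-1] in("ball","press","pivot") else 0
            print(c,n,round(r["conf"],2),round(u,1),round(v,1),"atz",at_z(c,u,v,z).round(4),"dep",at_depth(c,u,v,d[int(v),int(u)]).round(3))
E
```

```text
pics
0.0187 {'time_s': 0.0, 'qpos': [1.272, 0.213, -0.035, 1.324, -0.0, 1.571], 'qd': [0.001, -0.002, -0.001, -0.002, 0.0, 0.001], 'joint_torque': [0.0, -68.616, 48.712, 0.018, 0.0, 0.0], 'position': [0.147, 0.477, 0.231], 'eef_rot': [0.149, 0.989, -0.001, -0.0], 'contact_force': [-0.654, 0.095, -0.306], 'wrist_torque': [-0.015, 0.003, -0.013], 'grasp_force': 0.0, 'opening': 0.086}
top {'fov_y': 45.1181723676752, 'cx': 323.15806948664874, 'cy': 196.2674162493631, 'k1': 0.05016890861462679, 'R': array([[ 0.02104749, -0.99975723, -0.00651785],
       [-0.98729261, -0.0197571 , -0.15767993],
       [ 0.15751287,  0.0097538 , -0.98746876]]), 't': array([-0.01044734,  0.57923721,  1.21909056])}
top long_ball 0.59 431.8 217.4 atz [ 0.5193 -0.2638  0.13  ] dep [ 0.519 -0.263  0.136]
top long_press 0.61 417.6 207.7 atz [ 0.5424 -0.2298  0.13  ] dep [ 0.541 -0.228  0.138]
top long_pivot 0.79 384.5 186.1 atz [ 0.5943 -0.1494  0.13  ] dep [ 0.592 -0.148  0.143]
top short_ball 0.74 257.4 190.2 atz [0.5778 0.1624 0.13  ] dep [0.577 0.161 0.136]
top short_press 0.67 258.7 190.9 atz [0.576  0.1591 
[... 1492 characters left out ...]
13  ] dep [0.587 0.242 0.141]
side long_stand 0.8 380.5 283.8 atz [ 0.6028 -0.2101  0.    ] dep [ 0.595 -0.217  0.01 ]
side short_stand 0.59 298.3 204.1 atz [0.6159 0.189  0.    ] dep [0.606 0.172 0.013]
side spanner 0.79 236.1 233.7 atz [0.3964 0.1546 0.    ] dep [0.395 0.15  0.003]
side tape 0.65 286.4 311.3 atz [ 0.3794 -0.1609  0.    ] dep [ 0.379 -0.162  0.001]
side dropper 0.67 299.3 245.2 atz [0.5172 0.0164 0.    ] dep [ 0.506 -0.003  0.018]
side jar 0.63 241.3 179.8 atz [0.5296 0.4282 0.    ] dep [0.513 0.382 0.027]
side beaker 0.78 399.1 378.0 atz [ 0.4732 -0.4132  0.    ] dep [ 0.444 -0.435  0.055]
side flask 0.63 370.1 222.0 atz [ 0.7405 -0.0057  0.    ] dep [ 0.599 -0.159  0.149]
```

Run:
```python
import cv2,numpy as np
a=cv2.imread("pics/top0.png")
l=cv2.resize(a[150:250,370:470],(400,400),interpolation=cv2.INTER_CUBIC); s=cv2.resize(a[150:250,200:300],(400,400),interpolation=cv2.INTER_CUBIC)
cv2.imwrite("pics/crop0.png",np.hstack([s,l]))
```

```text
(no output)
```

View pics/top0.png

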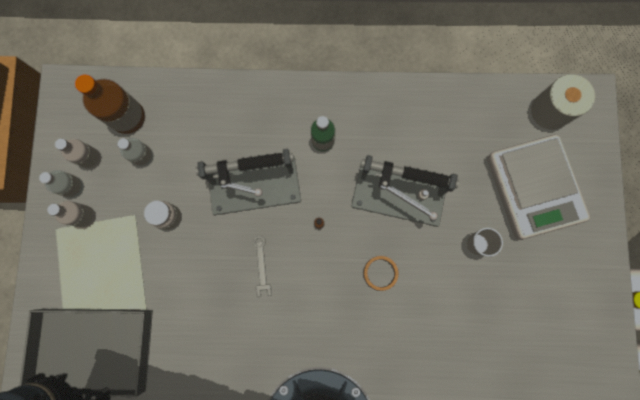

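View pics/crop0.png

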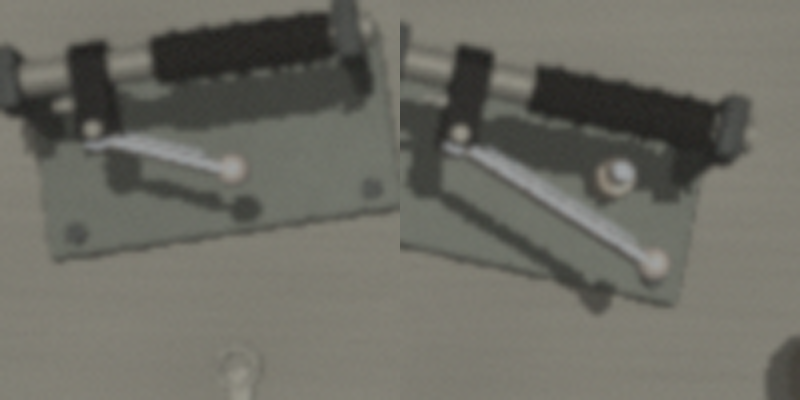

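The top view shows the short lever from pivot (223,183) to ball (258,192), and the long lever from pivot (385,183) to ball (434,216). The vial is under the long bar and the spanner and tape are in front. I'll move up to the long lever with the fingers shut.

```bash
python3 -m inch '[0.1,-0.8,0.3,-1, 0.3,-0.9,0.3,-1, 0.4,-0.9,0,-1, 0.4,-0.9,0,-1, 0.4,-0.9,0,-1, 0.4,-0.9,0,-1, 0.4,-0.9,0,-1, 0.4,-0.9,0,-1]' 1 40; python3 -m inch '[0.4,-0.9,0,-1, 0.4,-0.9,0,-1, 0.4,-0.9,0,-1, 0.4,-0.9,0,-1, 0.4,-0.9,0,-1, 0.4,-0.9,0,-1, 0.4,-0.9,0,-1, 0.2,-0.2,0,-0.4]'
python3 -c "
from h import *
i=cams.camera_info('wrist');print(i); print(env.get_obs()['qpos'])"
```

```text
time_s: 2.3
position: [0.2823, 0.1351, 0.2616]
eef_rot: [0.575, 0.818, 0.0, 0.0]
contact_force: [0.1, 1.7, -0.3]
opening: -0.0002
grasp_force: 0.0
time_s: 3.1
position: [0.4268, -0.1755, 0.2608]
eef_rot: [0.861, 0.508, -0.0, 0.0]
contact_force: [-1.1, 0.7, 0.4]
opening: -0.0001
grasp_force: 0.0
{'fov_y': 63.809706779154496, 'cx': 324.125401933099, 'cy': 196.61135453066112, 'k1': -0.047336997479680676, 'T_tool_cam': array([[-4.16145310e-04, -9.57594002e-01, -2.88120729e-01,
         7.34028624e-02],
       [ 9.99999889e-01, -3.35156743e-04, -3.30421131e-04,
         7.56892280e-04],
       [ 2.19843688e-04, -2.88120835e-01,  9.57594035e-01,
        -1.43146568e-01],
       [ 0.00000000e+00,  0.00000000e+00,  0.00000000e+00,
         1.00000000e+00]])}
[-3.89716709e-01  1.30129839e-01 -6.03998984e-02  1.38042265e+00
 -6.41652252e-04  1.68611341e+00]
```

```bash
cat >> h.py <<'E'
from scipy.spatial.transform import Rotation as Ro
def wcam():
    o=env.get_obs(); T=np.eye(4); T[:3,:3]=Ro.from_quat(o["eef_rot"]).as_matrix(); T[:3,3]=o["position"]
    return T@np.array(cams.camera_info("wrist")["T_tool_cam"])
def wray(M,u,v):
    i,f=intr("wrist"); p=cv2.undistortPoints(np.array([[[u,v]]],float),np.array([[f,0,i["cx"]],[0,f,i["cy"]],[0,0,1]]),np.array([i["k1"],0,0,0]))[0,0]
    return M[:3,3], M[:3,:3]@np.array([p[0],p[1],1])
def wz(M,u,v,z):
    o,d=wray(M,u,v); return o+d*(z-o[2])/d[2]
def look(names,fn):
    M=wcam(); im,d=cams.get_image("wrist"); cv2.imwrite(fn,im); np.savez(fn+".npz",M=M,d=d)
    for n in names:
        for r in cams.spot_point(n,"wrist")[:1]:
            u,v=r["xy"][0]*640,r["xy"][1]*400; o,dd=wray(M,u,v)
            print(n,round(r["conf"],2),round(u,1),round(v,1),wz(M,u,v,.13).round(4),(o+dd*d[int(v),int(u)]).round(4))
E
python3 -c "
from h import *
look(['long_ball','long_press','long_pivot'],'pics/w1.png')"
```

```text
long_ball 0.72 466.5 221.2 [ 0.5262 -0.2679  0.13  ] [ 0.5241 -0.2627  0.1392]
long_press 0.68 467.8 179.2 [ 0.5419 -0.2312  0.13  ] [ 0.5423 -0.2318  0.1288]
long_pivot 0.66 464.1 221.4 [ 0.5242 -0.267   0.13  ] [ 0.522  -0.2616  0.1395]
```

View pics/w1.png

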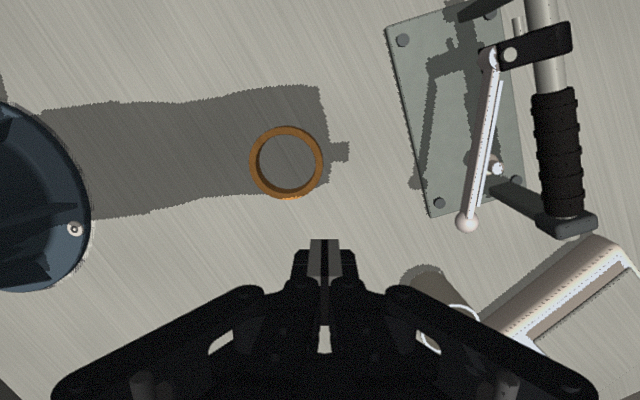

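The wrist view shows the long lever with its ball at (467,222) and its pivot near (491,58). The front face is on the left and nothing stands in front of it. I'll fit the blade from depth.

```bash
cat >> h.py <<'E'
def fit(fn,poly,ball,L):
    z=np.load(fn+".npz"); M,d=z["M"],z["d"]
    m=np.zeros((400,640),np.uint8); cv2.fillPoly(m,[np.array(poly)],1); P=[]
    for v,u in zip(*np.nonzero(m)):
        if d[v,u]>0:
            o,r=wray(M,u,v); P.append(o+r*d[v,u])
    P=np.array(P); P=P[(P[:,2]>.132)&(P[:,2]<.146)]
    print(len(P),"z",np.median(P[:,2]).round(4))
    vx,vy,x0,y0=cv2.fitLine(P[:,:2].astype(np.float32),cv2.DIST_HUBER,0,.01,.01).ravel()
    a=np.array([vx,vy]); a*=-np.sign(a[1]); n=np.array([-a[1],a[0]])  # a to ball, n into bar
    s=(P[:,:2]-[x0,y0])@n; print("width pct",np.percentile(s,[3,50,97]).round(4))
    B=wz(M,*ball,.13)[:2]; c=np.array([x0,y0])
    Bl=c+a*((B-c)@a); print("ball",B.round(4),"on line",Bl.round(4),"off",((B-c)@n).round(4))
    print("dir",a.round(4),"n",n.round(4),"yaw n",np.arctan2(n[1],n[0]).round(4))
    print("pivot est",(Bl-a*L).round(4)); return c,a,n,Bl
E
python3 - <<'E'
from h import *
c,a,n,B=fit('pics/w1.png',[(483,75),(502,75),(482,205),(464,205)],(467,222),.140)
p=B-a*.04-n*.005; print("press",p.round(4)); z=np.load('pics/w1.png.npz');print(wz(z['M'],491,58,.139),wz(z['M'],510,54,.145))
o=env.get_obs();y=Ro.from_quat(o["eef_rot"]).as_matrix()[:,1];print("tool yaw",np.arctan2(y[1],y[0]),o['position'])
E
```

```text
2058 z 0.139
width pct [-0.0035  0.      0.0066]
ball [ 0.5263 -0.2689] on line [ 0.5233 -0.267 ] off 0.0035
dir [-0.5273 -0.8497] n [ 0.8497 -0.5273] yaw n -0.5554
pivot est [ 0.5971 -0.1481]
press [ 0.5401 -0.2304]
[ 0.5922768 -0.1457379  0.139    ] [ 0.60354959 -0.14916953  0.145     ]
tool yaw -0.4954501926219349 [ 0.42564734 -0.17121558  0.26121379]
```

Run:
```python
from h import *
i,f=intr('wrist');T=np.array(i['T_tool_cam']);d=np.load('pics/w1.png.npz')['d']
K=np.array([[f,0,i["cx"]],[0,f,i["cy"]],[0,0,1]])
v,u=np.nonzero((d>0)&(d<.2)); p=cv2.undistortPoints(np.stack([u,v],1)[:,None].astype(float),K,np.array([i["k1"],0,0,0]))[:,0]
C=np.c_[p,np.ones(len(p))]*d[v,u][:,None]; X=C@T[:3,:3].T+T[:3,3]
for a in np.arange(-.12,.01,.01):
    s=X[(X[:,2]>=a)&(X[:,2]<a+.01)]
    if len(s): print(round(a,3),len(s),"y",np.percentile(s[:,1],[1,99]).round(3),"x",np.percentile(s[:,0],[1,99]).round(3))
```

```text
-0.1 4387 y [-0.059  0.06 ] x [0.011 0.021]
-0.09 13609 y [-0.059  0.06 ] x [0.004 0.018]
-0.08 11107 y [-0.052  0.053] x [-0.006  0.018]
-0.07 5413 y [-0.044  0.046] x [-0.008  0.018]
-0.06 6465 y [-0.037  0.038] x [-0.008  0.014]
-0.05 2106 y [-0.03   0.031] x [-0.009  0.014]
-0.04 942 y [-0.012  0.013] x [-0.01   0.012]
-0.03 753 y [-0.013  0.014] x [0.007 0.012]
-0.02 624 y [-0.012  0.014] x [0.006 0.012]
-0.01 205 y [-0.011  0.013] x [0.007 0.012]
```

```bash
python3 -m inch '[0.4,-0.2,0,-0.15, 0.4,-0.2,0,-0.15, 0.4,-0.2,0,-0.1, 0.4,-0.2,-0.4,-0.1, 0,0,-0.7,0, 0,0,-0.7,0, 0,0,-0.7,0, 0,0,-0.4,0]'; python3 -m inch '[0,0,0,0, 0,0,0,0]'; python3 -c "
from h import *
o=env.get_obs();y=Ro.from_quat(o['eef_rot']).as_matrix()[:,1];print(np.arctan2(y[1],y[0]),o['position'])"
```

```text
time_s: 4.1
position: [0.5046, -0.2096, 0.1143]
eef_rot: [0.873, 0.487, -0.001, -0.001]
contact_force: [-0.3, 0.3, -0.3]
opening: -0.0001
grasp_force: 0.0
time_s: 4.3
position: [0.5061, -0.2107, 0.1175]
eef_rot: [0.874, 0.486, 0.0, 0.0]
contact_force: [0.3, 0.4, 0.6]
opening: -0.0003
grasp_force: 0.0
-0.5548313205994457 [ 0.50605744 -0.21074319  0.11748218]
```

```bash
python3 -m inch '[0.1,-0.06,-0.04,0, 0.1,-0.06,0,0, 0.1,-0.06,0,0, 0.06,-0.037,0,0, 0,0,0,0]'; python3 -m inch '[0.03,-0.019,0,0, 0,0,0,0]'
```

```text
time_s: 4.8
position: [0.5245, -0.2228, 0.1144]
eef_rot: [0.874, 0.486, 0.0, 0.0]
contact_force: [0.7, -0.6, 0.3]
opening: 0.0001
grasp_force: 0.0
time_s: 5.0
position: [0.5255, -0.2235, 0.1143]
eef_rot: [0.874, 0.486, -0.0, -0.0]
contact_force: [-0.1, 0.2, 0.4]
opening: 0.0001
grasp_force: 0.0
```

```bash
python3 -m inch '[0.03,-0.019,0,0, 0,0,0,0]'; python3 -m inch '[0.026,-0.016,0,0, 0,0,0,0]';  python3 -m inch '[0.02,-0.012,0,0, 0,0,0,0]'
```

```text
time_s: 5.2
position: [0.5271, -0.2244, 0.1144]
eef_rot: [0.874, 0.486, 0.0, 0.0]
contact_force: [-0.1, -0.7, 0.5]
opening: -0.0001
grasp_force: 0.0
time_s: 5.4
position: [0.5284, -0.2252, 0.1144]
eef_rot: [0.874, 0.486, 0.0, 0.0]
contact_force: [-0.1, -0.2, -0.6]
opening: 0.0
grasp_force: 0.0
time_s: 5.6
position: [0.5289, -0.2255, 0.1143]
eef_rot: [0.874, 0.486, -0.0, -0.0]
contact_force: [-4.4, 2.4, 2.9]
opening: 0.0003
grasp_force: 2.4
```

```bash
python3 -m inch '[0.063,-0.053,0,0.333, 0.065,-0.051,0,0.333, 0.067,-0.048,0,0.333, 0.069,-0.045,0,0.333, 0,0,0,0]'
```

```text
time_s: 6.1
position: [0.5422, -0.2356, 0.1142]
eef_rot: [0.832, 0.554, -0.0, -0.0]
contact_force: [-7.2, 1.2, 3.8]
opening: -0.0002
grasp_force: 3.4
```

```bash
python3 -m inch '[0.071,-0.042,0,0.333, 0.072,-0.04,0,0.333, 0.074,-0.037,0,0.333, 0,0,0,0]'
```

```text
time_s: 6.5
position: [0.5528, -0.2417, 0.1142]
eef_rot: [0.798, 0.603, -0.001, -0.0]
contact_force: [-8.5, 0.7, 4.5]
opening: 0.0001
grasp_force: 4.1
```

```bash
python3 -m inch '[0.075,-0.034,0,0.333, 0,0,0,0]';python3 -m inch '[0.03,-0.012,0,0.13, 0,0,0,0]'
```

```text
time_s: 6.7
position: [0.5565, -0.2434, 0.1143]
eef_rot: [0.785, 0.619, -0.001, -0.0]
contact_force: [-8.0, 0.7, 6.2]
opening: 0.0001
grasp_force: 4.3
time_s: 6.9
position: [0.5578, -0.244, 0.1142]
eef_rot: [0.781, 0.625, -0.001, -0.0]
contact_force: [-8.6, 1.5, 5.4]
opening: -0.0001
grasp_force: 4.3
```

```bash
for k in 1; do python3 -m inch '[0.02,-0.008,0,0.08, 0,0,0,0]'; done; python3 -m inch '[0.014,-0.005,0,0, 0,0,0,0]'
```

```text
time_s: 7.1
position: [0.5587, -0.2443, 0.1142]
eef_rot: [0.778, 0.628, -0.001, -0.001]
contact_force: [-8.9, 0.2, 4.9]
opening: -0.0001
grasp_force: 4.4
time_s: 7.3
position: [0.5593, -0.2445, 0.1142]
eef_rot: [0.778, 0.628, -0.001, -0.001]
contact_force: [-8.5, 0.2, 5.0]
opening: 0.0001
grasp_force: 4.5
```

```bash
python3 -m inch '[0.014,-0.005,0,0, 0,0,0,0]'; python3 -m inch '[0.01,-0.004,0,0, 0,0,0,0]'
```

```text
time_s: 7.5
position: [0.5599, -0.2447, 0.1142]
eef_rot: [0.778, 0.628, -0.001, -0.001]
contact_force: [-10.4, 1.5, 5.6]
opening: -0.0001
grasp_force: 5.1
time_s: 7.7
position: [0.56, -0.2447, 0.1142]
eef_rot: [0.778, 0.628, -0.001, -0.001]
contact_force: [-14.0, 2.4, 8.6]
opening: -0.0001
grasp_force: 6.7
```

```bash
python3 -m inch '[0,0,0,0, 0,0,0,0, 0,0,0,0, 0,0,0,0, 0,0,0,0, 0,0,0,0, 0,0,0,0, 0,0,0,0]';python3 -m inch '[0,0,0,0, 0,0,0,0, 0,0,0,0, 0,0,0,0, 0,0,0,0, 0,0,0,0]'
```

```text
time_s: 8.5
position: [0.56, -0.2447, 0.1142]
eef_rot: [0.778, 0.628, -0.001, -0.001]
contact_force: [-13.2, 1.8, 7.6]
opening: -0.0003
grasp_force: 6.7
time_s: 9.1
position: [0.56, -0.2447, 0.1142]
eef_rot: [0.778, 0.628, -0.001, -0.001]
contact_force: [-12.7, 3.1, 7.9]
opening: -0.0001
grasp_force: 6.7
```

```bash
python3 -m inch '[-0.05,0.02,0,-0.2, -0.075,0.034,0,-0.333, -0.074,0.037,0,-0.333, -0.072,0.04,0,-0.333, -0.071,0.042,0,-0.333, -0.069,0.045,0,-0.333, -0.067,0.048,0,-0.333]'
```

```text
time_s: 9.8
position: [0.5367, -0.2316, 0.1142]
eef_rot: [0.854, 0.52, -0.001, -0.0]
contact_force: [-6.9, 1.3, 2.6]
opening: 0.0004
grasp_force: 3.0
```

```bash
python3 -m inch '[-0.04,0.03,0,-0.18, -0.04,0.03,0,-0.18, -0.03,0.024,0,-0.12, 0,0,0,0]';  python3 -m inch '[-0.02,0.015,0,0, -0.02,0.014,0,0, -0.02,0.013,0,0, -0.02,0.013,0,0, 0,0,0,0]'
```

```text
time_s: 10.2
position: [0.5312, -0.2274, 0.1142]
eef_rot: [0.869, 0.495, -0.001, -0.0]
contact_force: [-6.4, 1.5, 2.4]
opening: -0.0001
grasp_force: 2.9
time_s: 10.7
position: [0.5283, -0.2247, 0.1144]
eef_rot: [0.868, 0.496, 0.0, 0.0]
contact_force: [0.5, -0.4, -0.7]
opening: -0.0002
grasp_force: 0.0
```

```bash
python3 -m inch '[-0.25,0.16,0,0, -0.35,0.2,0,0, -0.1,0.1,0.6,0, 0,0,0.8,0, 0,0,0.8,0, 0,0.6,0.7,0.3, 0,0.9,0,0.4, 0,0.9,0,0.4]'; python3 -m inch '[0,0.9,0,0.4, 0,0.9,0,0.4, -0.1,0.9,0,0.4, -0.1,0.9,0,0.4, -0.1,0.9,0,0, -0.1,0.7,0,0, 0,0.3,0,0, 0,0,0,0]'; python3 -c "
from h import *
look(['short_ball','short_press','short_pivot'],'pics/w2.png')
look(['long_ball'],'pics/w2b.png')"
```

```text
time_s: 11.5
position: [0.4937, -0.0808, 0.2605]
eef_rot: [0.834, 0.552, 0.001, 0.001]
contact_force: [0.7, 0.8, -0.8]
opening: 0.0002
grasp_force: 0.0
time_s: 12.3
position: [0.4731, 0.1948, 0.2592]
eef_rot: [0.776, 0.63, 0.0, -0.0]
contact_force: [0.5, -1.1, -0.5]
opening: -0.0005
grasp_force: 0.0
short_ball 0.7 443.7 203.4 [0.5756 0.1579 0.13  ] [0.5725 0.1617 0.1396]
short_press 0.84 437.6 182.7 [0.5722 0.1782 0.13  ] [0.5737 0.1767 0.1253]
short_pivot 0.91 454.6 103.8 [0.5935 0.2422 0.13  ] [0.589  0.2432 0.1418]
```

View pics/w2.png

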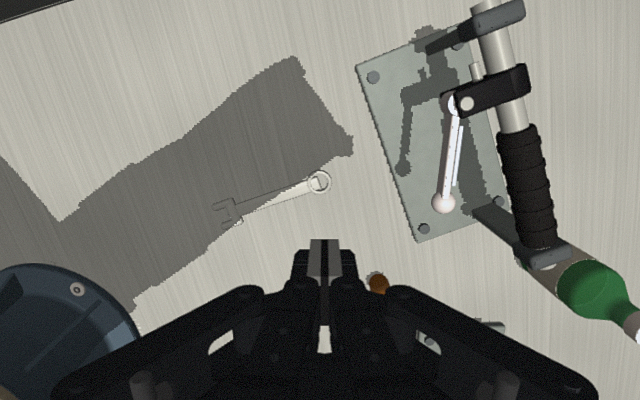

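The wrist view shows the short lever with its ball at (444,203) and its pivot at about (454,103). The front is clear except for the dropper at (377,283) and the spanner, both well below and off to the side.

Run:
```python
from h import *
c,a,n,B=fit('pics/w2.png',[(446,118),(464,118),(456,190),(438,190)],(443.5,202.5),.085)
p=B-a*.02-n*.005; print("press",p.round(4))
o=env.get_obs();y=Ro.from_quat(o["eef_rot"]).as_matrix()[:,1];print("tool yaw",np.arctan2(y[1],y[0]),o['position'])
```

```text
1047 z 0.1391
width pct [-0.0034  0.0002  0.0065]
ball [0.5755 0.1588] on line [0.5735 0.1592] off 0.002
dir [-0.2022 -0.9793] n [ 0.9793 -0.2022] yaw n -0.2036
pivot est [0.5907 0.2424]
press [0.5727 0.1798]
tool yaw -0.2108327908177802 [0.47337995 0.19221904 0.25944937]
```

```bash
python3 -m inch '[0.4,0,0,0, 0.4,0,0,0, 0.37,0,-0.4,0.06, 0,0,-0.75,0, 0,0,-0.75,0, 0,0,-0.7,0, 0,0,-0.3,0, 0,0,0,0]'; python3 -m inch '[0,0,0,0]'; python3 -c "
from h import *
o=env.get_obs();y=Ro.from_quat(o['eef_rot']).as_matrix()[:,1];print(np.arctan2(y[1],y[0]),o['position'])"
```

```text
time_s: 13.4
position: [0.5304, 0.192, 0.1122]
eef_rot: [0.775, 0.632, -0.002, -0.001]
contact_force: [0.8, 0.2, 0.5]
opening: 0.0005
grasp_force: 0.0
time_s: 13.5
position: [0.532, 0.1928, 0.1151]
eef_rot: [0.775, 0.632, 0.0, 0.0]
contact_force: [-0.4, -0.1, 0.9]
opening: 0.0002
grasp_force: 0.0
-0.20288528178794002 [0.53202402 0.19284467 0.11514344]
```

```bash
python3 -m inch '[0.13,-0.028,0,0, 0.13,-0.028,0,0, 0.13,-0.028,0,0, 0.08,-0.017,0,0, 0.04,-0.01,0,0, 0,0,0,0]'; python3 -m inch '[0.03,-0.006,0,0, 0,0,0,0]'; python3 -m inch '[0.02,-0.004,0,0, 0,0,0,0]'
```

```text
time_s: 14.1
position: [0.5574, 0.1877, 0.1143]
eef_rot: [0.775, 0.632, -0.0, -0.0]
contact_force: [0.1, 0.5, -0.3]
opening: -0.0
grasp_force: 0.0
time_s: 14.3
position: [0.5586, 0.1875, 0.1144]
eef_rot: [0.775, 0.632, 0.0, -0.0]
contact_force: [0.2, -0.0, 0.4]
opening: 0.0003
grasp_force: 0.0
time_s: 14.5
position: [0.5596, 0.1873, 0.1144]
eef_rot: [0.775, 0.632, 0.0, 0.0]
contact_force: [-0.0, 0.2, 0.8]
opening: 0.0002
grasp_force: 0.0
```

```bash
python3 -m inch '[0.02,-0.004,0,0, 0,0,0,0]'; python3 -m inch '[0.014,-0.003,0,0, 0,0,0,0]'
```

```text
time_s: 14.7
position: [0.5607, 0.187, 0.1144]
eef_rot: [0.775, 0.632, 0.0, 0.0]
contact_force: [-0.1, 0.7, 0.1]
opening: -0.0001
grasp_force: 0.0
time_s: 14.9
position: [0.5611, 0.187, 0.1143]
eef_rot: [0.775, 0.632, -0.0, -0.0]
contact_force: [-2.2, 0.5, 1.5]
opening: -0.0002
grasp_force: 1.4
```

```bash
python3 -m inch '[0.045,-0.023,0,0.333, 0.046,-0.021,0,0.333, 0.047,-0.02,0,0.333, 0.047,-0.018,0,0.333, 0,0,0,0]'; python3 -m inch '[0.048,-0.016,0,0.333, 0.049,-0.014,0,0.333, 0.049,-0.012,0,0.333, 0,0,0,0]'
```

```text
time_s: 15.4
position: [0.57, 0.1826, 0.1142]
eef_rot: [0.721, 0.693, -0.001, -0.0]
contact_force: [-7.4, -0.6, 4.0]
opening: 0.0001
grasp_force: 3.5
time_s: 15.8
position: [0.5771, 0.1803, 0.1142]
eef_rot: [0.679, 0.734, -0.001, -0.0]
contact_force: [-8.1, -2.9, 5.4]
opening: 0.0003
grasp_force: 4.3
```

```bash
python3 -m inch '[0.049,-0.01,0,0.333, 0.05,-0.008,0,0.333, 0,0,0,0]'; python3 -m inch '[0.02,-0.003,0,0.13, 0,0,0,0]'
```

```text
time_s: 16.1
position: [0.5819, 0.1792, 0.1142]
eef_rot: [0.649, 0.761, -0.001, -0.0]
contact_force: [-9.2, -4.4, 5.2]
opening: -0.0003
grasp_force: 4.8
time_s: 16.3
position: [0.5828, 0.179, 0.1142]
eef_rot: [0.643, 0.766, -0.001, -0.0]
contact_force: [-8.8, -3.9, 6.4]
opening: 0.0002
grasp_force: 4.9
```

```bash
python3 -m inch '[0.02,-0.002,0,0.13, 0,0,0,0]'; python3 -m inch '[0.014,-0.001,0,0, 0,0,0,0]'
```

```text
time_s: 16.5
position: [0.5837, 0.1789, 0.1142]
eef_rot: [0.637, 0.771, -0.001, -0.0]
contact_force: [-9.4, -4.7, 6.1]
opening: -0.0001
grasp_force: 5.0
time_s: 16.7
position: [0.5844, 0.1789, 0.1142]
eef_rot: [0.637, 0.771, -0.001, -0.0]
contact_force: [-9.8, -3.9, 5.5]
opening: 0.0
grasp_force: 5.1
```

```bash
python3 -m inch '[0.014,0,0,0, 0,0,0,0]'; python3 -m inch '[0.012,0,0,0, 0,0,0,0]'
```

```text
time_s: 16.9
position: [0.5851, 0.179, 0.1142]
eef_rot: [0.637, 0.771, -0.001, -0.0]
contact_force: [-10.3, -4.6, 6.4]
opening: -0.0
grasp_force: 5.2
time_s: 17.1
position: [0.5856, 0.179, 0.1142]
eef_rot: [0.637, 0.771, -0.001, -0.001]
contact_force: [-10.8, -3.1, 5.6]
opening: -0.0002
grasp_force: 5.3
```

```bash
python3 -m inch '[0.012,0,0,0, 0,0,0,0]'
```

```text
time_s: 17.3
position: [0.5858, 0.179, 0.1142]
eef_rot: [0.637, 0.771, -0.001, -0.001]
contact_force: [-14.3, -3.1, 8.8]
opening: -0.0001
grasp_force: 7.2
```

```bash
python3 -m inch '[0.004,0,0,0, 0,0,0,0, 0,0,0,0, 0,0,0,0, 0,0,0,0, 0,0,0,0, 0,0,0,0, 0,0,0,0]';python3 -m inch '[0,0,0,0, 0,0,0,0, 0,0,0,0, 0,0,0,0, 0,0,0,0, 0,0,0,0]'
```

```text
time_s: 18.1
position: [0.5858, 0.179, 0.1142]
eef_rot: [0.637, 0.771, -0.001, -0.001]
contact_force: [-14.3, -3.3, 8.5]
opening: 0.0001
grasp_force: 7.8
time_s: 18.7
position: [0.5858, 0.179, 0.1142]
eef_rot: [0.637, 0.771, -0.001, -0.001]
contact_force: [-15.1, -3.9, 9.2]
opening: -0.0001
grasp_force: 7.8
```

```bash
python3 -m inch '[-0.04,0.003,0,-0.2, -0.05,0.007,0,-0.333, -0.05,0.01,0,-0.333, -0.049,0.011,0,-0.333, -0.049,0.013,0,-0.333, -0.048,0.016,0,-0.333, -0.048,0.018,0,-0.333, 0,0,0,0]'
```

```text
time_s: 19.5
position: [0.5697, 0.1832, 0.1142]
eef_rot: [0.734, 0.68, -0.001, -0.0]
contact_force: [-8.5, -2.5, 3.9]
opening: -0.0003
grasp_force: 4.1
```

```bash
python3 -m inch '[-0.04,0.017,0,-0.3, -0.04,0.018,0,-0.3, -0.03,0.014,0,-0.25, -0.02,0.01,0,-0.15, 0,0,0,0]'; python3 -m inch '[-0.02,0.009,0,0, -0.02,0.008,0,0, -0.02,0.006,0,0, -0.02,0.005,0,0, -0.02,0.004,0,0, 0,0,0,0]'
```

```text
time_s: 20.0
position: [0.5635, 0.1862, 0.1143]
eef_rot: [0.773, 0.635, -0.001, -0.0]
contact_force: [-8.0, -0.8, 3.2]
opening: 0.0001
grasp_force: 3.5
time_s: 20.6
position: [0.5595, 0.188, 0.1144]
eef_rot: [0.773, 0.635, 0.0, 0.0]
contact_force: [0.5, 0.4, 0.0]
opening: 0.0003
grasp_force: 0.0
```

Both levers are released. I'll back off, rise clear and check.

```bash
python3 -m inch '[-0.2,0.04,0,0, -0.4,0.08,0,0, -0.2,0.04,0.5,0, 0,0,0.8,0, 0,0,0.8,0, -0.6,0,0.5,0, -0.6,0,0,0, -0.4,0,0,0]'; python3 -m inch '[0,0,0,0, 0,0,0,0, 0,0,0,0]'; python3 -c "
from h import *
im,d=cams.get_image('top'); cv2.imwrite('pics/top1.png',im)
a=cv2.imread('pics/top0.png'); r=slice(130,310)
cv2.imwrite('pics/cmp.png',np.vstack([cv2.resize(x[130:310,150:510],(720,298)) if 0 else cv2.resize(x[130:290,150:510],(660,293)) for x in (a,im)]))"
```

```text
time_s: 21.4
position: [0.4378, 0.1961, 0.2452]
eef_rot: [0.773, 0.635, 0.001, 0.0]
contact_force: [-0.1, 0.3, -1.0]
opening: 0.0003
grasp_force: 0.0
time_s: 21.7
position: [0.4398, 0.196, 0.2442]
eef_rot: [0.773, 0.635, 0.0, 0.0]
contact_force: [-0.7, -0.4, 0.5]
opening: 0.0
grasp_force: 0.0
```

View pics/cmp.png

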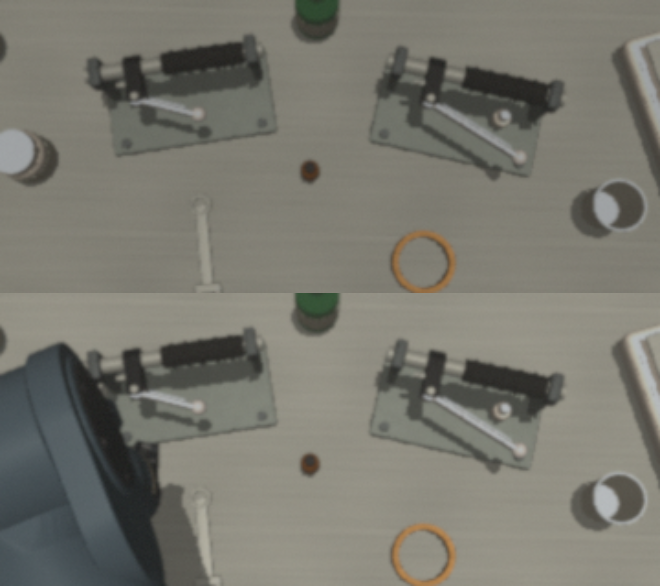

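Both levers are back out at rest (balls at (198,112) and (520,158) in both halves of the comparison). Everything else visible stands where it was, and the arm covers only the jar.

```bash
python3 -c "
from h import *
print(env.finish_job())"
```

```text
the job is handed in; nothing more can be done
None
```

I pressed the long lever and then the short one to the stop with the backs of the shut fingers, held each for over a second at about 15–18 N total measured force, eased both back out, and handed the job in at about 22 s; the final top view showed both levers at rest and nothing visible moved (the arm hid the jar).

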